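# Load the badge press

## Robot

A 7-joint arm with a two-finger parallel gripper is mounted at the origin on the work surface. World frame = base frame: x ahead of the robot, y to its left, z up, the work surface at z = 0. Lengths are in m, angles in rad, forces in N, time in s.
With the tool pointing down it reaches from about 0.4 to 0.85 m from the base axis. Payload 4.5 kg.
Tool frame: the origin (TCP) lies midway between the tips of the shut fingers; the grasp point (between the pads) lies 19 mm behind it; z points along the fingers, y is the line along which they close (so a half turn about z gives the same grasp; the last joint's range is limited). The gripper opens to 85 mm and grips with 20 to 120 N. Pads are 22 mm wide; open, the fingers measure 114 mm over their backs; the gripper's body (76 mm by 85 mm) begins 54 mm behind the grasp point. The pads swing forward as they close: fully open they stand 13 mm farther back than shut.
Start: joints at [-1.25, 0.689, -0.195, 1.565, 0.157, 0.902, -0.215], TCP at [0.177, 0.6, 0.231] pointing down, gripper open.
Joint ranges: [-3.01, 3.01], [-0.46, 2.08], [-1.47, 1.51], [0.13, 2.56], [-1, 4.14], [0.04, 2.09], [-2.66, 2.66]. Speed limits (rad/s): [2.57, 2.57, 3.14, 3.14, 3.14, 3.14, 3.14].

## Interface

Orientations are given as [roll, pitch, yaw] about the fixed x, y, z axes, in that order (R = Rz(yaw) Ry(pitch) Rx(roll)).
In Python, from workcell import sensors, capture, camera_info, workorder gives the robot as it stands.
- The arm moves only by the tool carry_out, never from a script. Its argument "targets" is a list of rows, each a list of 7 numbers: the shift along the tool's x, y, z normalised to -1 to 1, where 1 is 0.75 m, then the turn, a rotation vector about the tool's x, y, z normalised to -1 to 1, where 1 is 180 degrees, then the finger opening in mm, from 0 to 85.4. In form: [[x, y, z, rx, ry, rz, jaw], ...]. A call has exactly 5 rows; each row is the pose to reach, as a shift and turn from the pose commanded when the call began, along the tool's axes at that moment, turning the shorter way round; what a row does not reach only later rows make up. A row lasts 1/12 s, in which the tool goes at most 41.7 mm and 7.16 degrees, less where a joint would pass 70% of its speed; a pose out of reach is approached as far as the arm can. A call with a number of a shift or a turn outside -1 to 1 is refused whole. A call with a gripper value outside its range is refused whole. The fingers move at their own pace and stop on an object; the grip force is fixed at half the most. Time passes only in rows, so rows that repeat a pose let the fingers close, or fill a call up. It gives the time, the measured TCP pose, the force, the opening and the grip force at its end, in the units of the state.
- sensors.state(): the state, without advancing time (a new reading comes with each control period).
- capture(name): name is "scene" or "top"; returns the picture (400x640x3 uint8, blue, green, red); there is no depth.
- camera_info(name): a dict with "fx", "fy", "cx", "cy" (pixels), "rvec" (rotation vector, rad) and "tvec" (3), from world to camera coordinates, as OpenCV has them. Camera axes: x right, y down, z forward; pixel columns grow to the right and rows downward; lengths in m; the calibration is good to about 2 mm. A picture is of the moment at which its call begins. camera_info takes no time and is no camera call.
- workorder.finish_job(): hands the job in; it is judged then, once.
The state is a dict: "clock": time; "qpos": joint angles; "joint_vel": joint speeds; "joint_efforts": joint torques, N m; "tcp_pos": TCP position; "tool_rot": TCP orientation; "wrist_force": force on the tool from outside, world axes, zero at the start; "wrist_torque": the same for the moment, N m; "width": opening from 0.0 (shut) to 1.0 (fully open); "gripper_force": force on a finger pad.
Only numpy, scipy, OpenCV 4.12 (cv2) and the standard library are available. Lean on these libraries where they do the work, as an engineer would, in place of code of your own. Each camera call takes 0.05 s, during which the arm holds its last target. There are 200 camera calls.

## Task

On the badge press, a loose round metal badge back lies on the flat top of the die slide. Gently nudge it with the fingertips across the rim of the nest beside it, the one that is out from under the ram, until it drops in and lies flat; then push the slide, which has a red knob on its end, all the way in to its stop, so that the loaded nest stands under the ram, and let go. Do not pick the back up or knock it off the slide, and leave the other things on the bench where they are.

Things in the scene. Friction and masses are not known exactly. Their poses are not given: they have to be found in the camera images.
- press: blue badge press fixed to the bench: base 190 x 360 mm, 30 mm high; head and column up to 260 mm high, within 38 mm either side of the ram in y, column at x +70 to +115 mm; hand lever on the +y side leaning up and back to z 410 mm. Origin on the bench below the ram; z up, +y the way the slide is pushed home. Rails beside the slide are 5 mm lower than its top
- ram (a point): centre of the lower face of the ram's upper die (82 mm across), on the ram's axis, 88 mm above the bench, 33 mm above the slide's top; axes as the press
- slide (a joint): die slide, m: 0 fully out for loading (starts at 0 to 0.012), 0.110 home at its stop with the nest below the ram. Dark flat steel plate 100 mm wide (x), 292 mm long (y), 18 mm thick, top 55 mm above the bench, its -y end 240 mm from the ram's axis at 0. Rubs with about 3 N, stays where left. A second like nest, under the ram at the start, is not used
- nest (a point): centre of the floor of the nest to fill: round recess with a brass-coloured floor in the slide's top, 75 mm in diameter, 7 mm deep (this point is 7 mm below the slide's top, 48 mm above the bench). Moves with the slide, axes as the press. The slide's flat top goes on 130 mm from here towards -y
- knob_end (a point): centre of the flat outer end, facing -y, of the red push knob on the slide's -y end: knob 22 mm in diameter, 26 mm long, axis along y, 43 mm above the bench (its top is 1 mm below the slide's top). Moves with the slide
- back: loose badge back: bright tinplate disc 70 mm in diameter, 7 mm thick, lower edge bevelled 2 mm, about 20 g, thin brass pin across its upper face. Origin at the centre of its underside. Starts flat on the slide's top, 47 to 76 mm from the nest's centre on its -y side, perhaps partly over the rim. Drops in level once centred within about 2 mm; seated, it is flush and its origin is at nest
- badge: a finished orange badge with a white middle, 75 mm across, 9 mm thick, lying on the bench by the press; origin at the centre of its underside
- tray: grey open tray of spare badge backs, 120 x 160 x 40 mm (x, y, z of its own frame); origin at the centre of its underside
- jar: closed white jar with a blue label and black cap, 68 mm across, 75 mm tall; origin at the centre of its underside
- driver: screwdriver with a yellow handle, 170 mm long, lying on the bench along its own x; origin below its middle
- tape: roll of amber packing tape lying flat, 100 mm across, 48 mm tall; origin at the centre of its underside
- carton: small closed cardboard box, 90 x 120 x 60 mm (x, y, z of its own frame); origin at the centre of its underside
- mug: blue mug, 80 mm across, 95 mm tall; origin at the centre of its underside
Mind the look-alikes: they are no part of the job. What is shaped like the back but black or green is not meant.

How it is judged:
On the way, in this order (a step that is already met when the one before it is completed fails the run):
1. the badge back lies flat in the nest, with the slide still out (z of back in the frame of nest below 0.0015 m and horizontal distance between back and nest below 0.005 m and angle between back's own z axis and vertical below 0.05 rad and value of joint slide below 0.05 m), for 0.3 s.
2. the slide is pushed home with the back in the nest (z of back in the frame of nest below 0.0015 m and horizontal distance between back and nest below 0.005 m and angle between back's own z axis and vertical below 0.05 rad and value of joint slide above 0.105 m), for 0.2 s.
At the end, for the whole second after the job is handed in: The badge back lies at rest in the nest: its underside within 1.5 mm of the nest's floor, centred within 5 mm, tilted less than 0.05 rad; and the slide is home, within 5 mm of its 110 mm stop (all of step 2 and linear speed of back below 0.02 m/s); the robot touches nothing.
It fails at once if the badge back is lifted more than 15 mm off the slide's top (z of back in the frame of press above 0.07 m).
It fails at once if the badge back is knocked off the slide (z of back in the frame of press below 0.04 m).
It fails at once if the badge back is pushed or pressed with more than 30 N (contact force between any of the fingers, the arm and back above 30 N).
It fails at once if another thing on the bench is shifted by more than 20 mm (distance of any of badge, tray, jar, driver, tape, carton, mug from where it was at the start of the episode above 0.02 m).
It also fails if it takes over 48 s, if anything falls off the work surface, if the arm or the gripper's body presses on something with over 40 N, if the wrist force passes 120 N, or if a joint passes its speed limit or range.

## Working session

There is one attempt and no reset: what is moved stays moved. The work goes in short steps, Python scripts to look and compute and a tool call to move; the robot and the scene stay as the last step left them, time stands still between calls to the robot, and variables do not carry over. Pictures are saved under pics/ and viewed, at most 10 in all, crops included, and the job is handed in when it is done.

Besides the shell and the picture viewer there is one more tool, called after "Call:" by a JSON object that holds its "fn" and its "kwargs", one argument or row to a line. carry_out: Moves the arm, as the interface text tells. Its arguments: {"type":"object","properties":{"targets":{"type":"array"}},"required":["targets"]}

```bash
ls; mkdir -p pics; python3 - <<'E'
from workcell import sensors, capture, camera_info
import cv2
for n in ("scene","top"):
    cv2.imwrite(f"pics/{n}0.png",capture(n)); print(n,camera_info(n))
print(sensors.state())
E
```

```text
pics
scene {'fx': 369.46391821534166, 'fy': 369.46391821534166, 'cx': 323.0279098460612, 'cy': 205.17271343106384, 'rvec': array([ 1.91560422,  1.61830827, -0.60226966]), 'tvec': array([-0.1199687 , -0.32757793,  1.35090209])}
top {'fx': 392.81532332866857, 'fy': 392.81532332866857, 'cx': 318.7770329998925, 'cy': 197.23481694415622, 'rvec': array([ 2.11644628, -2.15292075,  0.1617251 ]), 'tvec': array([0.01928841, 0.53115626, 1.23218587])}
{'clock': 0.1, 'qpos': array([-1.250159  ,  0.68990789, -0.19450092,  1.56624119,  0.15731572,
        0.90247315, -0.2150791 ]), 'joint_vel': array([ 9.17711020e-04, -3.07913215e-03, -2.63896810e-03, -2.28283681e-03,
       -1.71624529e-05,  7.25518298e-04, -1.02800103e-03]), 'joint_efforts': array([-3.05624075e-03, -5.40601051e+01, -1.27162423e+00, -1.58983719e+01,
        9.32021969e-03,  4.37424635e-03, -1.06089243e-05]), 'tcp_pos': array([0.17671799, 0.59889795, 0.23055858]), 'tool_rot': array([-3.13995994e+00,  1.39400170e-04,  2.85484776e+00]), 'wrist_force': array([-0.62185758, -0.67846441,  1.29622831]), 'wrist_torque': array([-0.04595429, -0.01789826,  0.01888689]), 'gripper_force': 0.0, 'width': 1.0003202465079908}
```

View pics/scene0.png

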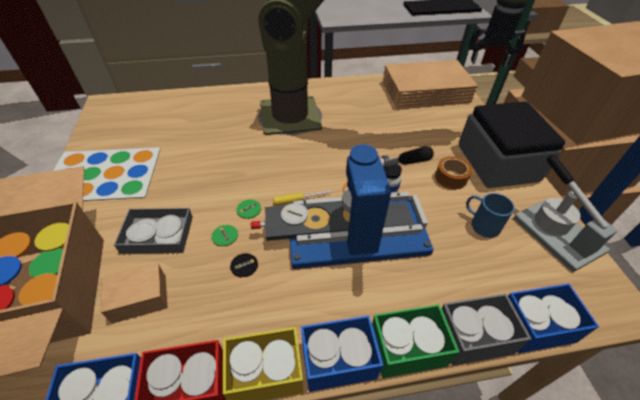

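View pics/top0.png

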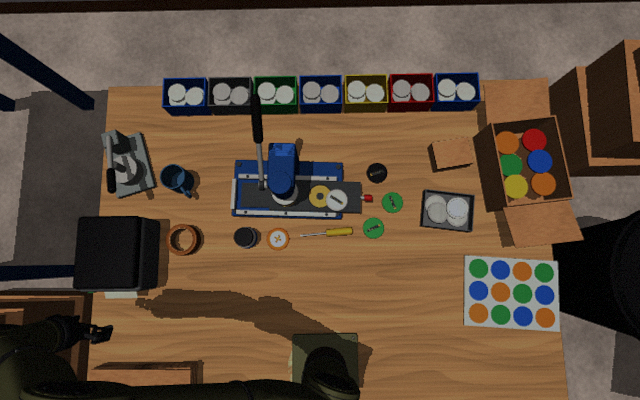

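The back is the bright disc with a brass pin on the slide: top (338,201), scene (294,213). The look-alikes are the black disc at top (376,173), the green discs at (392,202) and (373,228), the tray backs at (445,210) and the orange badge at (277,238). I'll check the choice in a close crop of both views.

```bash
python3 - <<'E'
import cv2,numpy as np
a=cv2.imread("pics/top0.png")[165:235,270:385]; b=cv2.imread("pics/scene0.png")[185:255,240:355]
f=lambda i:cv2.resize(i,None,fx=6.9,fy=6.9,interpolation=cv2.INTER_CUBIC)[:,:790]
f2=lambda i:cv2.resize(i,(690,420),interpolation=cv2.INTER_CUBIC)
cv2.imwrite("pics/c1.png",f(a)); cv2.imwrite("pics/c2.png",f(b))
E
```

```text
(no output)
```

View pics/c1.png

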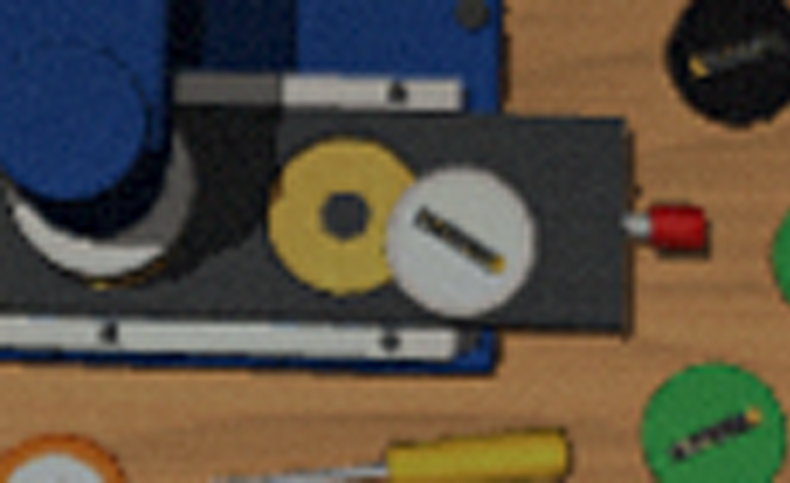

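View pics/c2.png

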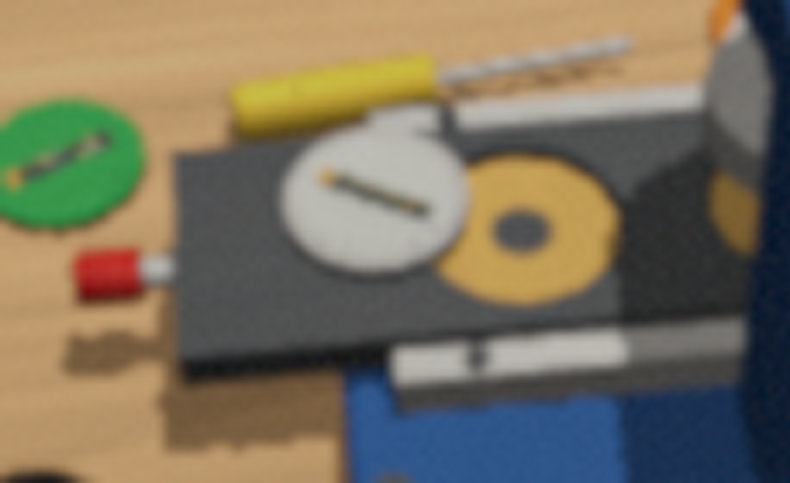

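The crops confirm the choice. Crop 1 shows the silver back with a pin at (461,241), overlapping the brass nest at (345,216), with the knob end at (707,229). Crop 2 shows the back at (374,200), the nest at (523,230) and the knob end at (77,276). Next I triangulate.

```bash
cat > h.py <<'E'
import numpy as np,cv2
from workcell import camera_info
def P(n):
    c=camera_info(n);K=np.array([[c['fx'],0,c['cx']],[0,c['fy'],c['cy']],[0,0,1]]);R=cv2.Rodrigues(c['rvec'])[0]
    return K,R,c['tvec'].reshape(3)
def ray(n,p):
    K,R,t=P(n); return -R.T@t, R.T@np.linalg.inv(K)@np.array([*p,1.])
def at(n,p,z):
    o,d=ray(n,p); return o+d*(z-o[2])/d[2]
def tri(pt,ps):
    M=[K@np.c_[R,t] for K,R,t in (P("top"),P("scene"))]
    X=cv2.triangulatePoints(M[0],M[1],np.array(pt,float),np.array(ps,float))[:,0]; return X[:3]/X[3]
E
python3 - <<'E'
from h import *
np.set_printoptions(precision=4,suppress=True)
T=lambda u,v:(270+(u+.5)/6.9-.5,165+(v+.5)/6.9-.5)
S=lambda u,v:(240+(u+.5)/6.9-.5,185+(v+.5)/6.9-.5)
for n,a,b,z in [("nest",(345,216),(523,230),.048),("back",(461,241),(374,200),.062),("knob",(707,229),(77,276),.043),("c+x",(625,119),(182,358),.055),("c-x",(628,330),(176,155),.055)]:
    print(n,tri(T(*a),S(*b)),at("top",T(*a),z)[:2],at("scene",S(*b),z)[:2])
for p in [(243,453),(560,440),(440,470),(60,435),(475,130),(460,350)]: print(p,at("top",T(*p),.02))
for p in [(245,237),(277,238),(392,202),(373,228),(376,173)]: print(p,at("top",p,.01))
E
```

```text
nest [0.5349 0.0073 0.0478] [0.5349 0.0075] [0.5351 0.0071]
back [ 0.5204 -0.0467  0.0587] [ 0.5199 -0.046 ] [ 0.5232 -0.0476]
knob [ 0.5265 -0.1614  0.0434] [ 0.5265 -0.1622] [ 0.5263 -0.1606]
c+x [ 0.578  -0.1244  0.0522] [ 0.5774 -0.1243] [ 0.5802 -0.1241]
c-x [ 0.4786 -0.1213  0.051 ] [ 0.478  -0.1224] [ 0.4824 -0.1194]
(243, 453) [0.4269 0.0577 0.02  ]
(560, 440) [ 0.4305 -0.0921  0.02  ]
(440, 470) [ 0.4173 -0.0351  0.02  ]
(60, 435) [0.4369 0.1443 0.02  ]
(475, 130) [ 0.5803 -0.0556  0.02  ]
(460, 350) [ 0.4741 -0.0459  0.02  ]
(245, 237) [0.4088 0.2546 0.01  ]
(277, 238) [0.4038 0.1495 0.01  ]
(392, 202) [ 0.5163 -0.2321  0.01  ]
(373, 228) [ 0.4312 -0.1659  0.01  ]
(376, 173) [ 0.6156 -0.183   0.01  ]
```

```bash
cat >> h.py <<'E'
from scipy.spatial.transform import Rotation as Rn
from workcell import sensors
def mv(p,yaw):
    s=sensors.state(); R0=Rn.from_euler('xyz',s['tool_rot']); R1=Rn.from_euler('xyz',[np.pi,0,yaw])
    d=R0.inv().apply(np.array(p)-s['tcp_pos'])/.75; r=(R0.inv()*R1).as_rotvec()/np.pi
    print(np.round(np.r_[d,r],4).tolist())
E
python3 - <<'E'
from h import *
print("lever",tri((255,97),(430,153)),tri((262,185),(385,165)))
for p in [(.3,.42,.3),(.40,.12,.3),(.505,-.10,.25)]: mv(p,1.31)
E
```

```text
lever [0.7226893  0.16106646 0.40346731] [0.54148035 0.16896403 0.21572598]
[-0.2251, -0.1825, -0.0923, -0.0004, 0.0004, 0.4917]
[-0.4662, -0.5284, -0.0917, -0.0004, 0.0004, 0.4917]
[-0.6834, -0.7701, -0.0246, -0.0004, 0.0004, 0.4917]
```

Call:
{"fn": "carry_out", "kwargs": {
  "targets": [
    [-0.225, -0.18, -0.09, 0, 0, 0.2, 45],
    [-0.225, -0.18, -0.09, 0, 0, 0.2, 45],
    [-0.225, -0.18, -0.09, 0, 0, 0.2, 45],
    [-0.225, -0.18, -0.09, 0, 0, 0.2, 45],
    [-0.225, -0.18, -0.09, 0, 0, 0.2, 45]
  ]
}}

```text
clock: 0.52
tcp_pos: [0.2912, 0.4344, 0.2936]
tool_rot: [-3.141, 0.0, 2.224]
wrist_force: [0.9, 0.3, -1.2]
width: 0.528
gripper_force: 0.0
```

```bash
python3 - <<'E'
from h import *
for p in [(.40,.12,.3),(.505,-.10,.25)]: mv(p,1.31)
E
```

```text
[-0.4211, -0.1395, -0.0083, -0.0002, 0.0002, 0.2909]
[-0.7391, -0.2065, 0.0585, -0.0002, 0.0002, 0.2909]
```

Call:
{"fn": "carry_out", "kwargs": {
  "targets": [
    [-0.42, -0.14, -0.01, 0, 0, 0.29, 45],
    [-0.42, -0.14, -0.01, 0, 0, 0.29, 45],
    [-0.42, -0.14, -0.01, 0, 0, 0.29, 45],
    [-0.42, -0.14, -0.01, 0, 0, 0.29, 45],
    [-0.42, -0.14, -0.01, 0, 0, 0.29, 45]
  ]
}}

```text
clock: 0.93
tcp_pos: [0.3595, 0.2378, 0.2981]
tool_rot: [-3.141, -0.0, 1.599]
wrist_force: [1.3, 0.0, 0.5]
width: 0.526
gripper_force: 0.0
```

```bash
python3 - <<'E'
from h import *
for p in [(.40,.12,.3),(.505,-.10,.25)]: mv(p,1.31)
E
```

```text
[-0.1586, 0.0495, -0.0025, -0.0001, -0.0, 0.092]
[-0.4557, 0.1812, 0.0641, -0.0001, -0.0, 0.092]
```

Call:
{"fn": "carry_out", "kwargs": {
  "targets": [
    [-0.16, 0.05, 0, 0, 0, 0.09, 45],
    [-0.16, 0.05, 0, 0, 0, 0.09, 45],
    [-0.16, 0.05, 0, 0, 0, 0.09, 45],
    [-0.45, 0.15, 0.03, 0, 0, 0.09, 45],
    [-0.45, 0.15, 0.03, 0, 0, 0.09, 45]
  ]
}}

```text
clock: 1.35
tcp_pos: [0.4306, 0.0427, 0.29]
tool_rot: [3.141, -0.0, 1.323]
wrist_force: [1.4, 0.4, -0.6]
width: 0.526
gripper_force: 0.0
```

```bash
python3 - <<'E'
from h import *
for p in [(.505,-.10,.25),(.505,-.10,.10)]: mv(p,1.31)
E
```

```text
[-0.16, 0.1428, 0.0533, 0.0001, -0.0001, 0.004]
[-0.1601, 0.1428, 0.2533, 0.0001, -0.0001, 0.004]
```

Call:
{"fn": "carry_out", "kwargs": {
  "targets": [
    [-0.16, 0.14, 0.05, 0, 0, 0, 45],
    [-0.16, 0.14, 0.05, 0, 0, 0, 45],
    [-0.16, 0.14, 0.05, 0, 0, 0, 45],
    [-0.16, 0.14, 0.05, 0, 0, 0, 45],
    [-0.16, 0.14, 0.05, 0, 0, 0, 45]
  ]
}}

```text
clock: 1.77
tcp_pos: [0.5044, -0.1066, 0.2512]
tool_rot: [3.139, 0.005, 1.311]
wrist_force: [-0.1, 0.7, 0.6]
width: 0.523
gripper_force: 0.0
```

```bash
python3 - <<'E'
from h import *
for p in [(.505,-.10,.25),(.505,-.10,.08)]: mv(p,1.31)
E
```

```text
[0.0087, -0.0014, 0.0015, 0.0008, 0.0017, 0.0004]
[0.01, -0.002, 0.2282, 0.0008, 0.0017, 0.0004]
```

Call:
{"fn": "carry_out", "kwargs": {
  "targets": [
    [0, 0, 0.05, 0, 0, 0, 45],
    [0, 0, 0.1, 0, 0, 0, 45],
    [0, 0, 0.15, 0, 0, 0, 45],
    [0, 0, 0.2, 0, 0, 0, 45],
    [0, 0, 0.22, 0, 0, 0, 45]
  ]
}}

```text
clock: 2.18
tcp_pos: [0.5, -0.0967, 0.0834]
tool_rot: [-3.135, 0.0, 1.322]
wrist_force: [0.1, 0.4, 0.1]
width: 0.525
gripper_force: 0.0
```

Call:
{"fn": "carry_out", "kwargs": {
  "targets": [
    [0, 0, 0.005, 0, 0, 0, 45],
    [0, 0, 0.01, 0, 0, 0, 45],
    [0, 0, 0.015, 0, 0, 0, 45],
    [0, 0, 0.015, 0, 0, 0, 45],
    [0, 0, 0.015, 0, 0, 0, 45]
  ]
}}

```text
clock: 2.6
tcp_pos: [0.5035, -0.0978, 0.0773]
tool_rot: [3.139, -0.0, 1.322]
wrist_force: [-0.3, 0.1, 0.4]
width: 0.528
gripper_force: 0.0
```

```bash
python3 - <<'E'
from h import *
from workcell import capture
print(sensors.state()['tcp_pos'])
a=capture("top")[165:235,270:385]; b=capture("scene")[185:255,240:355]
f=lambda i:cv2.resize(i,None,fx=5,fy=4*1.06,interpolation=cv2.INTER_CUBIC)
f=lambda i:cv2.resize(i,(690,300),interpolation=cv2.INTER_CUBIC)
f=lambda i:cv2.resize(i,(480,292),interpolation=cv2.INTER_CUBIC)
cv2.imwrite("pics/d.png",np.vstack([f(a),f(b)]))
E
```

```text
[ 0.50353748 -0.09777882  0.07729843]
```

View pics/d.png

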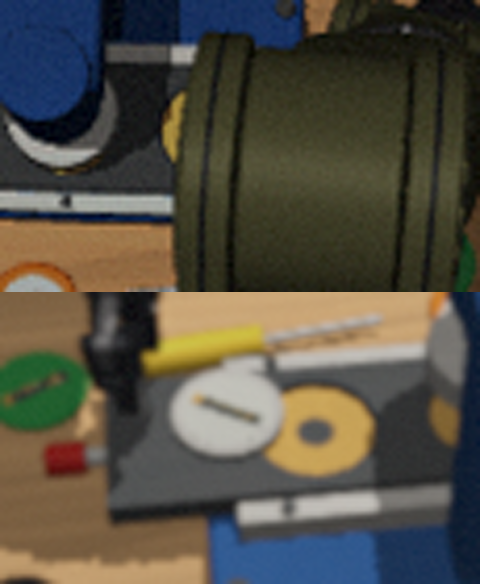

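The top half of the picture is blocked by the arm. The lower half shows the back untouched at (227,412), the nest at (318,430) and the fingertips near (120,405), behind the back. I'll check where the tips should project.

```bash
python3 - <<'E'
from h import *
s=sensors.state(); R=Rn.from_euler('xyz',s['tool_rot'])
K,r,t=P("scene")
for dx in (-.011,.011):
  for dy in (-.037,-.0225,.0225,.037):
    X=s['tcp_pos']+R.apply([dx,dy,-.002]); u=K@(r@X+t); u=u[:2]/u[2]
    print(dx,dy,X.round(3),((u-[240,185]+.5)*4.17).round()+[0,292])
for p in [(.504,-.1,.057)]: mv(p,1.31)
E
```

```text
-0.011 -0.037 [ 0.465 -0.099  0.079] [133. 336.]
-0.011 -0.0225 [ 0.479 -0.103  0.079] [129. 353.]
-0.011 0.0225 [ 0.523 -0.114  0.079] [116. 407.]
-0.011 0.037 [ 0.537 -0.118  0.079] [112. 425.]
0.011 -0.037 [ 0.47  -0.078  0.079] [167. 339.]
0.011 -0.0225 [ 0.484 -0.082  0.079] [164. 355.]
0.011 0.0225 [ 0.528 -0.093  0.079] [152. 410.]
0.011 0.037 [ 0.542 -0.096  0.079] [148. 428.]
[-0.0027, 0.0014, 0.027, 0.0006, -0.0001, 0.0038]
```

Call:
{"fn": "carry_out", "kwargs": {
  "targets": [
    [0, 0, 0.005, 0, 0, 0, 45],
    [0, 0, 0.01, 0, 0, 0, 45],
    [0, 0, 0.015, 0, 0, 0, 45],
    [0, 0, 0.02, 0, 0, 0, 45],
    [0, 0, 0.023, 0, 0, 0, 45]
  ]
}}

```text
clock: 3.12
tcp_pos: [0.5025, -0.0976, 0.0583]
tool_rot: [-3.141, -0.0, 1.322]
wrist_force: [-0.1, 0.4, -0.8]
width: 0.529
gripper_force: 0.0
```

Call:
{"fn": "carry_out", "kwargs": {
  "targets": [
    [0, 0, 0.001, 0, 0, 0, 45],
    [0, 0, 0.002, 0, 0, 0, 45],
    [0, 0, 0.003, 0, 0, 0, 45],
    [0, 0, 0.003, 0, 0, 0, 45],
    [0, 0, 0.003, 0, 0, 0, 45]
  ]
}}

```text
clock: 3.53
tcp_pos: [0.5028, -0.0977, 0.0568]
tool_rot: [3.142, -0.0, 1.322]
wrist_force: [0.3, -0.2, 0.2]
width: 0.528
gripper_force: 0.0
```

Call:
{"fn": "carry_out", "kwargs": {
  "targets": [
    [0, 0, 0.001, 0, 0, 0, 45],
    [0, 0, 0.002, 0, 0, 0, 45],
    [0, 0, 0.002, 0, 0, 0, 45],
    [0, 0, 0.002, 0, 0, 0, 45],
    [0, 0, 0.002, 0, 0, 0, 45]
  ]
}}

```text
clock: 3.95
tcp_pos: [0.5028, -0.0977, 0.0553]
tool_rot: [3.142, -0.0, 1.322]
wrist_force: [-0.4, 0.0, 0.4]
width: 0.527
gripper_force: 0.0
```

Call:
{"fn": "carry_out", "kwargs": {
  "targets": [
    [0, 0, 0.001, 0, 0, 0, 45],
    [0, 0, 0.002, 0, 0, 0, 45],
    [0, 0, 0.002, 0, 0, 0, 45],
    [0, 0, 0.002, 0, 0, 0, 45],
    [0, 0, 0.002, 0, 0, 0, 45]
  ]
}}

```text
clock: 4.37
tcp_pos: [0.5027, -0.0977, 0.0537]
tool_rot: [-3.142, -0.0, 1.322]
wrist_force: [0.4, -0.7, -0.3]
width: 0.529
gripper_force: 0.0
```

Call:
{"fn": "carry_out", "kwargs": {
  "targets": [
    [0, 0, 0.001, 0, 0, 0, 45],
    [0, 0, 0.001, 0, 0, 0, 45],
    [0, 0, 0.001, 0, 0, 0, 45],
    [0, 0, 0.001, 0, 0, 0, 45],
    [0, 0, 0.001, 0, 0, 0, 45]
  ]
}}

```text
clock: 4.78
tcp_pos: [0.5027, -0.0977, 0.053]
tool_rot: [-3.142, -0.0, 1.322]
wrist_force: [-0.4, 0.3, -1.3]
width: 0.528
gripper_force: 0.0
```

Call:
{"fn": "carry_out", "kwargs": {
  "targets": [
    [0, 0, 0.001, 0, 0, 0, 45],
    [0, 0, 0.001, 0, 0, 0, 45],
    [0, 0, 0.001, 0, 0, 0, 45],
    [0, 0, 0.001, 0, 0, 0, 45],
    [0, 0, 0.001, 0, 0, 0, 45]
  ]
}}

```text
clock: 5.2
tcp_pos: [0.5028, -0.0977, 0.0528]
tool_rot: [3.141, -0.0, 1.322]
wrist_force: [-0.5, 0.1, 6.6]
width: 0.526
gripper_force: 3.1
```

Call:
{"fn": "carry_out", "kwargs": {
  "targets": [
    [0, 0, -0.0035, 0, 0, 0, 45],
    [0, 0, -0.0035, 0, 0, 0, 45],
    [0, 0.0067, -0.0035, 0, 0, 0, 45],
    [0.004, 0.0067, -0.0035, 0, 0, 0, 45],
    [0.008, 0.0067, -0.0035, 0, 0, 0, 45]
  ]
}}

```text
clock: 5.62
tcp_pos: [0.5097, -0.0931, 0.0548]
tool_rot: [3.141, -0.0, 1.322]
wrist_force: [-0.1, 0.2, 0.8]
width: 0.525
gripper_force: 0.0
```

Call:
{"fn": "carry_out", "kwargs": {
  "targets": [
    [0.004, 0, 0, 0, 0, 0, 45],
    [0.008, 0, 0, 0, 0, 0, 45],
    [0.012, 0, 0, 0, 0, 0, 45],
    [0.016, 0, 0, 0, 0, 0, 45],
    [0.02, 0, 0, 0, 0, 0, 45]
  ]
}}

```text
clock: 6.03
tcp_pos: [0.5128, -0.0782, 0.0548]
tool_rot: [-3.141, -0.0, 1.322]
wrist_force: [-0.0, 0.8, 0.5]
width: 0.529
gripper_force: 0.1
```

Call:
{"fn": "carry_out", "kwargs": {
  "targets": [
    [0.004, 0, 0, 0, 0, 0, 45],
    [0.008, 0, 0, 0, 0, 0, 45],
    [0.012, 0, 0, 0, 0, 0, 45],
    [0.016, 0, 0, 0, 0, 0, 45],
    [0.016, 0, 0, 0, 0, 0, 45]
  ]
}}

```text
clock: 6.45
tcp_pos: [0.516, -0.066, 0.0549]
tool_rot: [3.142, -0.001, 1.323]
wrist_force: [-0.1, 0.2, 0.3]
width: 0.531
gripper_force: 0.0
```

```bash
python3 - <<'E'
from h import *
from workcell import capture
print(sensors.state()['tcp_pos'])
b=capture("scene")[185:255,240:355]
cv2.imwrite("pics/e.png",cv2.resize(b,None,fx=6.9,fy=6.9,interpolation=cv2.INTER_CUBIC))
E
```

```text
[ 0.51599399 -0.0659845   0.05485837]
```

View pics/e.png

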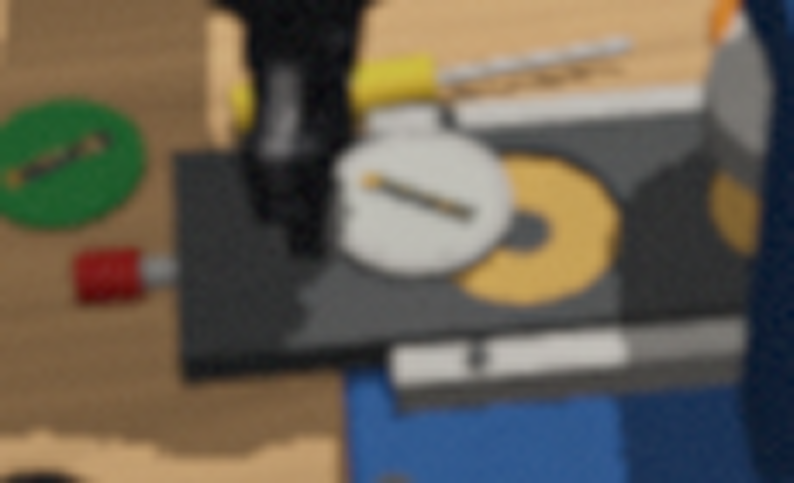

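The back has moved from (374,200) to about (423,205) in the crop, still flat and ahead of the fingers. I'll check the offset.

```bash
python3 - <<'E'
from h import *
S=lambda u,v:(240+(u+.5)/6.9-.5,185+(v+.5)/6.9-.5)
c=at("scene",S(423,205),.062)+[-.0015,.001,0]; n=np.array([.535,.0073]); t=sensors.state()['tcp_pos'][:2]
p=np.array([np.cos(1.322),np.sin(1.322)]); q=np.array([p[1],-p[0]])
print(c, (c[:2]-t)@p,(c[:2]-t)@q,(n-t)@p,(n-t)@q)
E
```

```text
[ 0.52706525 -0.02881365  0.062     ] 0.03920545955656409 0.0016010773694311586 0.07616098782782299 0.00039898069688436646
```

Call:
{"fn": "carry_out", "kwargs": {
  "targets": [
    [0.004, 0, 0, 0, 0, 0, 45],
    [0.008, 0, 0, 0, 0, 0, 45],
    [0.012, 0, 0, 0, 0, 0, 45],
    [0.016, 0, 0, 0, 0, 0, 45],
    [0.02, 0, 0, 0, 0, 0, 45]
  ]
}}

```text
clock: 6.92
tcp_pos: [0.5195, -0.052, 0.0549]
tool_rot: [-3.142, -0.0, 1.322]
wrist_force: [0.0, -0.3, -0.2]
width: 0.527
gripper_force: 0.1
```

Call:
{"fn": "carry_out", "kwargs": {
  "targets": [
    [0.004, 0, 0, 0, 0, 0, 45],
    [0.008, 0, 0, 0, 0, 0, 45],
    [0.012, 0, 0, 0, 0, 0, 45],
    [0.016, 0, 0, 0, 0, 0, 45],
    [0.02, 0, 0, 0, 0, 0, 45]
  ]
}}

```text
clock: 7.33
tcp_pos: [0.5232, -0.0376, 0.0549]
tool_rot: [-3.142, -0.0, 1.322]
wrist_force: [0.3, -1.6, -0.2]
width: 0.531
gripper_force: 0.1
```

Call:
{"fn": "carry_out", "kwargs": {
  "targets": [
    [0.001, 0, 0, 0, 0, 0, 45],
    [0.002, 0, 0, 0, 0, 0, 45],
    [0.003, 0, 0, 0, 0, 0, 45],
    [0.004, 0, 0, 0, 0, 0, 45],
    [0.004, 0, 0, 0, 0, 0, 45]
  ]
}}

```text
clock: 7.75
tcp_pos: [0.5239, -0.0349, 0.0549]
tool_rot: [-3.142, -0.0, 1.322]
wrist_force: [0.0, 0.6, -0.8]
width: 0.532
gripper_force: 0.0
```

```bash
python3 - <<'E'
from h import *
from workcell import capture
print(sensors.state()['tcp_pos'])
b=capture("scene")[185:255,240:355]
cv2.imwrite("pics/f.png",cv2.resize(b,None,fx=6.9,fy=6.9,interpolation=cv2.INTER_CUBIC))
E
```

```text
[ 0.52386335 -0.0348875   0.05486842]
```

View pics/f.png

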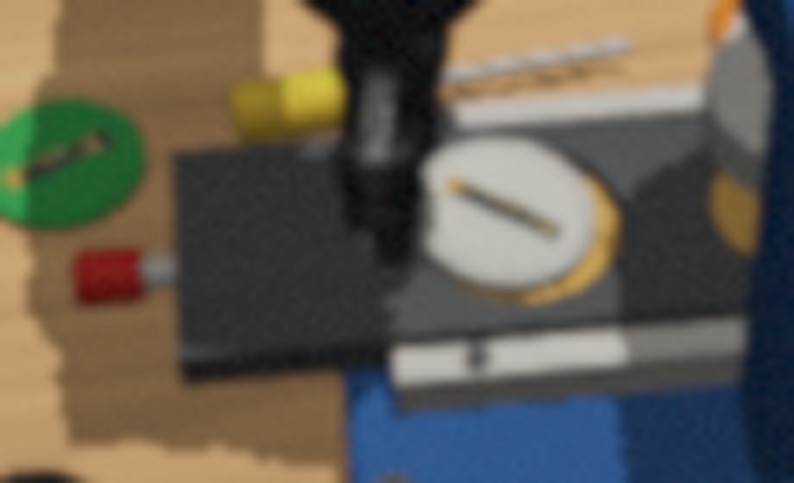

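The back now covers most of the nest, centred near (510,214). A brass crescent of about 3–6 mm remains on the far side. I continue slowly and track it by its centroid.

Call:
{"fn": "carry_out", "kwargs": {
  "targets": [
    [0.001, 0, 0, 0, 0, 0, 45],
    [0.002, 0, 0, 0, 0, 0, 45],
    [0.003, 0, 0, 0, 0, 0, 45],
    [0.004, 0, 0, 0, 0, 0, 45],
    [0.004, 0, 0, 0, 0, 0, 45]
  ]
}}

```text
clock: 8.22
tcp_pos: [0.5247, -0.0318, 0.0549]
tool_rot: [-3.142, -0.0, 1.322]
wrist_force: [0.3, 0.3, -0.2]
width: 0.524
gripper_force: 0.0
```

```bash
cat >> h.py <<'E'
def disc(b,c=(510,214)):
    b=cv2.resize(b[185:255,240:355],None,fx=6.9,fy=6.9,interpolation=cv2.INTER_CUBIC)
    h=cv2.cvtColor(b,cv2.COLOR_BGR2HSV); m=((h[...,1]<60)&(h[...,2]>130)).astype(np.uint8)
    m=cv2.morphologyEx(m,cv2.MORPH_OPEN,np.ones((15,15)))
    n,l,s,ce=cv2.connectedComponentsWithStats(m); i=1+np.argmin(np.hypot(*(ce[1:]-c).T))
    e=cv2.fitEllipse(cv2.convexHull(max(cv2.findContours((l==i).astype(np.uint8),0,2)[0],key=len)))
    br=((h[...,0]>12)&(h[...,0]<30)&(h[...,1]>90)&(h[...,2]>110))[130:320,400:640].sum()
    print(s[i],ce[i].round(1),np.round(e[0],1),np.round(e[1],1),"brass",br)
E
python3 - <<'E'
from h import *
from workcell import capture
b=cv2.imread("pics/f.png"); 
full=np.zeros((400,640,3),np.uint8); full[185:255,240:355]=cv2.resize(b,(115,70),interpolation=cv2.INTER_AREA)
disc(full); disc(capture("scene"))
E
```

```text
[  427   137   167   149 19285] [508.1 211.9] [503.9 211.5] [149.4 182. ] brass 3283
[  435   139   169   151 19855] [516.5 214.2] [512.3 214. ] [152.4 183.8] brass 1892
```

Call:
{"fn": "carry_out", "kwargs": {
  "targets": [
    [0.001, 0, 0, 0, 0, 0, 45],
    [0.002, 0, 0, 0, 0, 0, 45],
    [0.002, 0, 0, 0, 0, 0, 45],
    [0.002, 0, 0, 0, 0, 0, 45],
    [0.002, 0, 0, 0, 0, 0, 45]
  ]
}}

```text
clock: 8.68
tcp_pos: [0.525, -0.0306, 0.0549]
tool_rot: [-3.142, -0.0, 1.322]
wrist_force: [-0.6, -0.7, 0.7]
width: 0.525
gripper_force: 0.0
```

```bash
python3 - <<'E'
from h import *
from workcell import capture
disc(capture("scene"))
E
```

```text
[  438   141   168   150 19729] [519.2 216.1] [515.2 215.7] [150.7 186. ] brass 1149
```

```bash
python3 - <<'E'
from h import *
K,r,t=P("scene")
S=lambda u,v:(240+(u+.5)/6.9-.5,185+(v+.5)/6.9-.5)
n=at("scene",S(523,230),.048)
for z in (.048,.055,.062):
    X=n.copy();X[2]=z; u=K@(r@X+t); print(z,((u[:2]/u[2]-[240,185]+.5)*6.9-.5).round(1))
for z in (.055,.062):
    for c in [(515.2,215.7),(519.2,216.1)]:
        d=(at("scene",S(*c),z)-n)[:2]; print(z,c,(d*1e3).round(1))
E
```

```text
0.048 [523. 230.]
0.055 [523.  218.1]
0.062 [523. 206.]
0.055 (515.2, 215.7) [-1.6 -2.7]
0.055 (519.2, 216.1) [-1.2 -1.3]
0.062 (515.2, 215.7) [ 4.2 -3.6]
0.062 (519.2, 216.1) [ 4.6 -2.2]
```

Call:
{"fn": "carry_out", "kwargs": {
  "targets": [
    [0.001, 0, 0, 0, 0, 0, 45],
    [0.002, 0, 0, 0, 0, 0, 45],
    [0.002, 0, 0, 0, 0, 0, 45],
    [0.002, 0, 0, 0, 0, 0, 45],
    [0.002, 0, 0, 0, 0, 0, 45]
  ]
}}

```text
clock: 9.15
tcp_pos: [0.5253, -0.0291, 0.0549]
tool_rot: [-3.142, -0.0, 1.322]
wrist_force: [-0.0, 0.1, 0.3]
width: 0.529
gripper_force: 0.0
```

```bash
python3 - <<'E'
from h import *
from workcell import capture
b=capture("scene");disc(b)
cv2.imwrite("pics/g.png",cv2.resize(b[185:255,280:355],None,fx=8,fy=8,interpolation=cv2.INTER_CUBIC))
E
```

```text
[  443   149   165   144 18831] [521.9 221. ] [517.2 220.9] [145.1 186.9] brass 765
```

View pics/g.png

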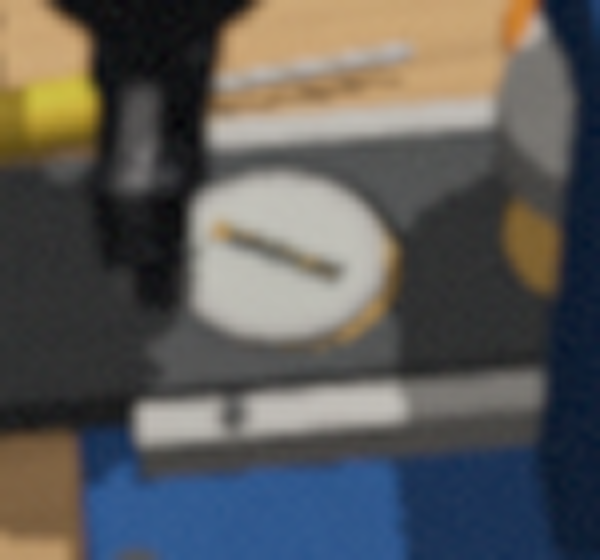

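The centroid jumped down about 5 px, and only a thin brass sliver is left on the right at (390,270). It looks seated or nearly so. I nudge 1.5 mm more to see whether it still moves.

Call:
{"fn": "carry_out", "kwargs": {
  "targets": [
    [0.001, 0, 0, 0, 0, 0, 45],
    [0.002, 0, 0, 0, 0, 0, 45],
    [0.002, 0, 0, 0, 0, 0, 45],
    [0.002, 0, 0, 0, 0, 0, 45],
    [0.002, 0, 0, 0, 0, 0, 45]
  ]
}}

```text
clock: 9.62
tcp_pos: [0.5257, -0.0276, 0.0549]
tool_rot: [3.142, -0.0, 1.322]
wrist_force: [0.1, -0.1, 0.3]
width: 0.525
gripper_force: 0.0
```

```bash
python3 - <<'E'
from h import *
from workcell import capture
disc(capture("scene"))
E
```

```text
[  445   149   163   144 18350] [523.8 221.3] [517.6 220.8] [145.3 185.8] brass 771
```

Call:
{"fn": "carry_out", "kwargs": {
  "targets": [
    [0.001, 0, 0, 0, 0, 0, 45],
    [0.002, 0, 0, 0, 0, 0, 45],
    [0.002, 0, 0, 0, 0, 0, 45],
    [0.002, 0, 0, 0, 0, 0, 45],
    [0.002, 0, 0, 0, 0, 0, 45]
  ]
}}

```text
clock: 10.08
tcp_pos: [0.5261, -0.0262, 0.0549]
tool_rot: [3.142, -0.0, 1.322]
wrist_force: [-0.6, 0.1, 0.5]
width: 0.53
gripper_force: 0.0
```

```bash
python3 - <<'E'
from h import *
from workcell import capture
disc(capture("scene"))
E
```

```text
[  449   148   159   145 17918] [525.8 221.3] [518.8 220.8] [145.8 183. ] brass 808
```

The back no longer moves as the fingers pass over it, so it is seated. I lift clear and go behind the knob with the fingers shut.

Call:
{"fn": "carry_out", "kwargs": {
  "targets": [
    [0, 0, -0.03, 0, 0, 0, 45],
    [0, 0, -0.08, 0, 0, 0, 45],
    [-0.05, 0, -0.1, 0, 0, 0, 20],
    [-0.1, 0, -0.1, 0, 0, 0, 0],
    [-0.15, 0, -0.1, 0, 0, 0, 0]
  ]
}}

```text
clock: 10.55
tcp_pos: [0.4992, -0.136, 0.1312]
tool_rot: [3.138, -0.0, 1.325]
wrist_force: [0.9, -0.5, -0.9]
width: 0.11
gripper_force: 0.0
```

```bash
python3 - <<'E'
from h import *
mv((.525,-.200,.12),1.527)
E
```

```text
[-0.0744, 0.0541, 0.0152, 0.0011, 0.0, -0.0644]
```

Call:
{"fn": "carry_out", "kwargs": {
  "targets": [
    [-0.074, 0.054, 0.015, 0, 0, -0.064, 0],
    [-0.074, 0.054, 0.015, 0, 0, -0.064, 0],
    [-0.074, 0.054, 0.015, 0, 0, -0.064, 0],
    [-0.074, 0.054, 0.015, 0, 0, -0.064, 0],
    [-0.074, 0.054, 0.015, 0, 0, -0.064, 0]
  ]
}}

```text
clock: 10.97
tcp_pos: [0.5235, -0.1979, 0.1184]
tool_rot: [-3.14, -0.001, 1.523]
wrist_force: [0.5, 0.7, 1.5]
width: -0.001
gripper_force: 0.0
```

```bash
python3 - <<'E'
from h import *
from workcell import capture
mv((.525,-.195,.036),1.527)
b=capture("scene");disc(b);a=capture("top")
f=lambda i:cv2.resize(i,(575,292),interpolation=cv2.INTER_CUBIC)
cv2.imwrite("pics/i.png",np.vstack([f(a[170:230,270:388]),f(b[190:250,240:358])]))
E
```

```text
[0.0038, 0.002, 0.1098, -0.0004, -0.0005, -0.0013]
[  422   148   186   145 20504] [516.  220.9] [516.1 220.7] [146.  190.2] brass 779
```

View pics/i.png

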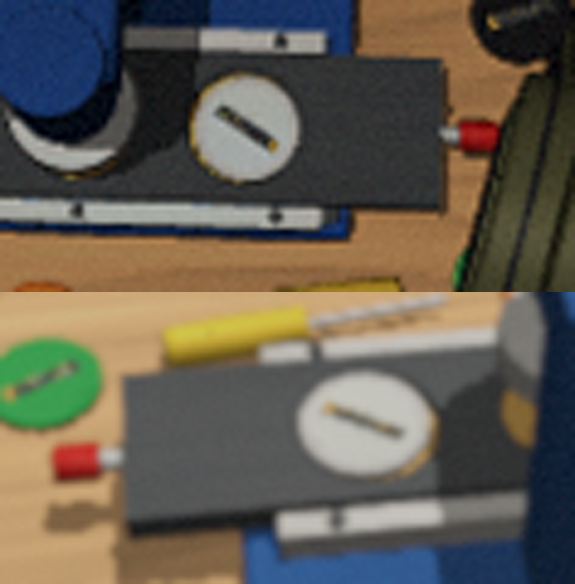

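The back lies inside the nest's rim (top half, centre (245,128)) with a thin brass edge on the far side, and the slide is still out. Now I go down behind the knob.

Call:
{"fn": "carry_out", "kwargs": {
  "targets": [
    [0, 0.002, 0.03, 0, 0, 0, 0],
    [0, 0.002, 0.06, 0, 0, 0, 0],
    [0, 0.002, 0.09, 0, 0, 0, 0],
    [0, 0.002, 0.108, 0, 0, 0, 0],
    [0, 0.002, 0.108, 0, 0, 0, 0]
  ]
}}

```text
clock: 11.48
tcp_pos: [0.5236, -0.1965, 0.0352]
tool_rot: [-3.136, -0.002, 1.525]
wrist_force: [-0.5, 1.0, -0.4]
width: 0.0
gripper_force: 0.0
```

Call:
{"fn": "carry_out", "kwargs": {
  "targets": [
    [0.01, 0, 0, 0, 0, 0, 0],
    [0.015, 0, 0, 0, 0, 0, 0],
    [0.02, 0, 0, 0, 0, 0, 0],
    [0.025, 0, 0, 0, 0, 0, 0],
    [0.03, 0, 0, 0, 0, 0, 0]
  ]
}}

```text
clock: 11.9
tcp_pos: [0.5272, -0.176, 0.0385]
tool_rot: [3.14, 0.0, 1.524]
wrist_force: [-0.0, 0.1, 0.2]
width: -0.002
gripper_force: 0.0
```

Call:
{"fn": "carry_out", "kwargs": {
  "targets": [
    [0.004, 0, 0, 0, 0, 0, 0],
    [0.009, 0, 0, 0, 0, 0, 0],
    [0.014, 0, 0, 0, 0, 0, 0],
    [0.019, 0, 0, 0, 0, 0, 0],
    [0.025, 0, 0, 0, 0, 0, 0]
  ]
}}

```text
clock: 12.32
tcp_pos: [0.5276, -0.1591, 0.038]
tool_rot: [3.141, 0.002, 1.522]
wrist_force: [-0.8, -3.3, 2.6]
width: -0.005
gripper_force: 1.9
```

Call:
{"fn": "carry_out", "kwargs": {
  "targets": [
    [0.006, 0, 0, 0, 0, 0, 0],
    [0.012, 0, 0, 0, 0, 0, 0],
    [0.018, 0, 0, 0, 0, 0, 0],
    [0.024, 0, 0, 0, 0, 0, 0],
    [0.03, 0, 0, 0, 0, 0, 0]
  ]
}}

```text
clock: 12.73
tcp_pos: [0.5287, -0.1349, 0.0377]
tool_rot: [3.141, -0.0, 1.523]
wrist_force: [-0.1, -3.3, 3.1]
width: -0.003
gripper_force: 1.8
```

Call:
{"fn": "carry_out", "kwargs": {
  "targets": [
    [0.006, 0, 0, 0, 0, 0, 0],
    [0.012, 0, 0, 0, 0, 0, 0],
    [0.018, 0, 0, 0, 0, 0, 0],
    [0.024, 0, 0, 0, 0, 0, 0],
    [0.03, 0, 0, 0, 0, 0, 0]
  ]
}}

```text
clock: 13.15
tcp_pos: [0.5297, -0.1125, 0.0376]
tool_rot: [3.141, -0.0, 1.523]
wrist_force: [-0.2, -3.9, 2.5]
width: -0.001
gripper_force: 1.8
```

Call:
{"fn": "carry_out", "kwargs": {
  "targets": [
    [0.006, 0, 0, 0, 0, 0, 0],
    [0.012, 0, 0, 0, 0, 0, 0],
    [0.018, 0, 0, 0, 0, 0, 0],
    [0.024, 0, 0, 0, 0, 0, 0],
    [0.03, 0, 0, 0, 0, 0, 0]
  ]
}}

```text
clock: 13.57
tcp_pos: [0.5307, -0.09, 0.0376]
tool_rot: [3.141, -0.0, 1.523]
wrist_force: [0.6, -3.5, 3.2]
width: 0.001
gripper_force: 1.8
```

```bash
python3 - <<'E'
from h import *
s=sensors.state(); print(s['tcp_pos'],s['wrist_force'])
E
```

```text
[ 0.53072691 -0.09001502  0.03762918] [ 0.59935263 -3.54422178  3.23250231]
```

Call:
{"fn": "carry_out", "kwargs": {
  "targets": [
    [0.005, 0, 0, 0, 0, 0, 0],
    [0.009, 0, 0, 0, 0, 0, 0],
    [0.012, 0, 0, 0, 0, 0, 0],
    [0.015, 0, 0, 0, 0, 0, 0],
    [0.018, 0, 0, 0, 0, 0, 0]
  ]
}}

```text
clock: 13.98
tcp_pos: [0.5313, -0.0769, 0.0376]
tool_rot: [-3.142, 0.0, 1.523]
wrist_force: [0.5, -3.5, 2.8]
width: -0.001
gripper_force: 1.7
```

Call:
{"fn": "carry_out", "kwargs": {
  "targets": [
    [0.002, 0, 0, 0, 0, 0, 0],
    [0.004, 0, 0, 0, 0, 0, 0],
    [0.006, 0, 0, 0, 0, 0, 0],
    [0.007, 0, 0, 0, 0, 0, 0],
    [0.007, 0, 0, 0, 0, 0, 0]
  ]
}}

```text
clock: 14.4
tcp_pos: [0.5315, -0.0713, 0.0376]
tool_rot: [-3.141, -0.0, 1.524]
wrist_force: [1.4, -2.7, 1.2]
width: 0.002
gripper_force: 1.0
```

Call:
{"fn": "carry_out", "kwargs": {
  "targets": [
    [0.001, 0, 0, 0, 0, 0, 0],
    [0.002, 0, 0, 0, 0, 0, 0],
    [0.003, 0, 0, 0, 0, 0, 0],
    [0.003, 0, 0, 0, 0, 0, 0],
    [0.003, 0, 0, 0, 0, 0, 0]
  ]
}}

```text
clock: 14.82
tcp_pos: [0.5316, -0.0693, 0.0376]
tool_rot: [-3.141, -0.0, 1.523]
wrist_force: [1.6, -2.9, 1.2]
width: 0.001
gripper_force: 1.2
```

Call:
{"fn": "carry_out", "kwargs": {
  "targets": [
    [0.001, 0, 0, 0, 0, 0, 0],
    [0.002, 0, 0, 0, 0, 0, 0],
    [0.003, 0, 0, 0, 0, 0, 0],
    [0.003, 0, 0, 0, 0, 0, 0],
    [0.003, 0, 0, 0, 0, 0, 0]
  ]
}}

```text
clock: 15.23
tcp_pos: [0.5317, -0.067, 0.0376]
tool_rot: [-3.141, -0.0, 1.523]
wrist_force: [1.4, -2.1, 1.3]
width: -0.003
gripper_force: 1.2
```

Call:
{"fn": "carry_out", "kwargs": {
  "targets": [
    [0.001, 0, 0, 0, 0, 0, 0],
    [0.002, 0, 0, 0, 0, 0, 0],
    [0.003, 0, 0, 0, 0, 0, 0],
    [0.003, 0, 0, 0, 0, 0, 0],
    [0.003, 0, 0, 0, 0, 0, 0]
  ]
}}

```text
clock: 15.65
tcp_pos: [0.5318, -0.0647, 0.0376]
tool_rot: [-3.141, -0.0, 1.523]
wrist_force: [0.8, -2.6, -1.3]
width: 0.002
gripper_force: 1.2
```

Call:
{"fn": "carry_out", "kwargs": {
  "targets": [
    [0.001, 0, 0, 0, 0, 0, 0],
    [0.002, 0, 0, 0, 0, 0, 0],
    [0.003, 0, 0, 0, 0, 0, 0],
    [0.003, 0, 0, 0, 0, 0, 0],
    [0.003, 0, 0, 0, 0, 0, 0]
  ]
}}

```text
clock: 16.07
tcp_pos: [0.5318, -0.0636, 0.0376]
tool_rot: [-3.142, 0.001, 1.522]
wrist_force: [0.5, -5.4, -0.1]
width: 0.004
gripper_force: 2.5
```

Call:
{"fn": "carry_out", "kwargs": {
  "targets": [
    [0.001, 0, 0, 0, 0, 0, 0],
    [0.002, 0, 0, 0, 0, 0, 0],
    [0.002, 0, 0, 0, 0, 0, 0],
    [0.002, 0, 0, 0, 0, 0, 0],
    [0.002, 0, 0, 0, 0, 0, 0]
  ]
}}

```text
clock: 16.48
tcp_pos: [0.5319, -0.0636, 0.0376]
tool_rot: [3.141, 0.003, 1.521]
wrist_force: [0.8, -8.3, -0.6]
width: -0.001
gripper_force: 3.8
```

At the stop: the TCP no longer advances and the force is rising. I back off and lift.

Call:
{"fn": "carry_out", "kwargs": {
  "targets": [
    [-0.01, 0, 0, 0, 0, 0, 0],
    [-0.04, 0, 0, 0, 0, 0, 0],
    [-0.08, 0, 0, 0, 0, 0, 0],
    [-0.12, 0, -0.02, 0, 0, 0, 0],
    [-0.15, 0, -0.06, 0, 0, 0, 0]
  ]
}}

```text
clock: 16.9
tcp_pos: [0.5238, -0.1741, 0.0805]
tool_rot: [-3.134, -0.002, 1.523]
wrist_force: [-0.7, -0.5, 0.3]
width: 0.002
gripper_force: 0.0
```

Call:
{"fn": "carry_out", "kwargs": {
  "targets": [
    [0, 0, -0.05, 0, 0, 0, 0],
    [0, 0, -0.1, 0, 0, 0, 0],
    [0, 0, -0.1, 0, 0, 0, 0],
    [0, 0, -0.1, 0, 0, 0, 0],
    [0, 0, -0.1, 0, 0, 0, 0]
  ]
}}

```text
clock: 17.32
tcp_pos: [0.5262, -0.1721, 0.1574]
tool_rot: [-3.14, -0.002, 1.525]
wrist_force: [-1.4, -0.3, -0.4]
width: -0.003
gripper_force: 0.0
```

```bash
python3 - <<'E'
from h import *
from workcell import capture
b=capture("scene");a=capture("top")
f=lambda i:cv2.resize(i,(660,292),interpolation=cv2.INTER_CUBIC)
cv2.imwrite("pics/j.png",np.vstack([f(a[165:235,230:388]),f(b[185:255,240:398])]))
print(sensors.state()['tcp_pos'])
E
```

```text
[ 0.52560505 -0.17235708  0.1563351 ]
```

View pics/j.png

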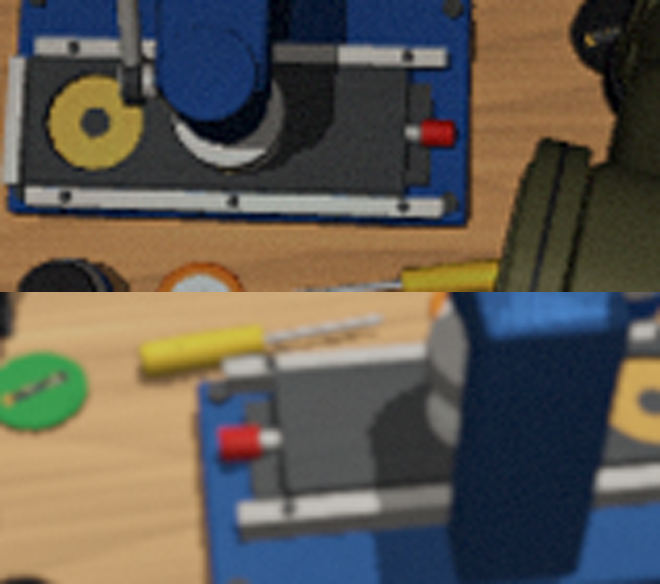

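The slide is home: its +y end is against the end bar at top (20,120), the red knob is at (437,133), and the back is hidden under the ram. No other thing in the crops has moved, so I hand the job in.

```bash
python3 -c "
from workcell import workorder
print(workorder.finish_job())"
```

```text
the job is handed in; nothing more can be done
None
```

The badge back was nudged into the nest, the slide pushed home to its stop, the arm moved clear and the job handed in; no verdict came back, and the ram now hides the back, last seen seated just before the push.

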